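Load the prize rack and stack its top tier

ROBOT

A 6-joint arm with a two-finger parallel gripper is mounted at the origin on the work surface. World frame = base frame: x ahead of the robot, y to its left, z up, the work surface at z = 0. Lengths are in m, angles in rad, forces in N, time in s.
With the tool pointing down it reaches from about 0.3 to 0.75 m from the base axis. Payload 8.5 kg.
Tool frame: the origin (TCP) lies at the very end of the fingers, on their centre line; the grasp point (between the pads) lies 19 mm behind it; z points along the fingers, y is the direction in which the jaws open and shut (so a half turn about z gives the same grasp; the last joint's range is limited). The gripper opens to 85 mm and grips with 20 to 120 N. Pads are 22 mm wide; open, the fingers measure 114 mm over their backs; the gripper's body (76 mm by 85 mm) begins 54 mm behind the grasp point. The pads swing forward as they close: fully open they stand 13 mm farther back than shut.
Start: joints at [-1.32, 0.381, 1.297, -0, 1.464, -0.215], TCP at [0.247, -0.491, 0.231] pointing down, gripper open.
Joint ranges: [-3.11, 3.11], [-0.89, 2.33], [0.22, 2.48], [-1.42, 4.56], [0.17, 2.85], [-2.88, 2.88]. Speed limits (rad/s): [2.39, 2.39, 3.14, 3.14, 3.14, 3.14].

INTERFACE

Orientations are given as [roll, pitch, yaw] about the fixed x, y, z axes, in that order (R = Rz(yaw) Ry(pitch) Rx(roll)).
In Python, from workcell import arm gives the robot as it stands.
- The arm moves only by the tool jog_arm, never from a script. Its argument "plan" is a list of rows, each a list of 3 entries, a list of its own where there are three numbers: the shift along the tool's x, y, z in cm, then the turn, a rotation vector about the tool's x, y, z in degrees, then the gripper's target within -1 to 1 (fully open at 1, half-way at 0, shut at -1). In form: [[[tx, ty, tz], [ax, ay, az], hand], ...]. A call has 1 to 12 rows; each row shifts and turns the pose as measured when the row begins, along the tool's axes as they then stand; what a row does not reach is not made up. A row lasts 1/12 s, in which the tool goes at most 41.7 mm and 7.16 degrees, less where a joint would pass 70% of its speed; a pose out of reach is approached as far as the arm can. A call with a gripper value outside its range is refused whole. The fingers move at their own pace and stop on an object; the grip force is fixed at half the most. Time passes only in rows, so rows that do not move let the fingers close. It gives the time, the measured TCP pose, the force and the opening at its end, in the units of the state.
- arm.state(): the state, without advancing time (a new reading comes with each control period).
- arm.capture(name): name is "scene" or "top" or "wrist"; returns a dict with "frame" (420x560x3 uint8, blue, green, red), "K" (3x3 intrinsics, pixels), "view" (4x4, takes a point from world to camera coordinates); the wrist camera has in their place "mount" (4x4, takes a point from camera to tool coordinates, whose origin is the TCP and whose axes are the flange's). Camera axes: x right, y down, z forward; pixel columns grow to the right and rows downward; lengths in m; the calibration is good to about 2 mm. A picture is of the moment at which its call begins: read the wrist's pose just before it. There is no depth.
- arm.hand_in(): hands the job in, once; it reports no verdict.
The state is a dict: "time_s": time; "qpos": joint angles; "dq": joint speeds; "effort": joint torques, N m; "tool_pos": TCP position; "tool_rot": TCP orientation; "contact_force": force on the tool from outside, world axes, zero at the start; "wrist_torque": the same for the moment, N m; "finger_gap": finger opening in m.
Only numpy, scipy, OpenCV 4.12 (cv2) and the standard library are available. Lean on these libraries where they do the work, as an engineer would, in place of code of your own. Each camera call takes 0.05 s, during which the arm holds its last target. There are 200 camera calls.

TASK

On the prize table, slide the orange toy-car box lengthways through the mouth of the low slatted rack, under its roof, until it is fully home against the stop at the back. Then stack the loose upper tier on the rack so that all four of its feet sit fully down in the corner cups, setting it down rather than dropping it. Leave the blue box, trophy, bottle, mug and dumbbell where they are.

Things in the scene. Friction and masses are not known exactly. Their poses are not given: they have to be found in the camera images.
- orange_box_center (a point): Centre of the loose orange toy-car box to be loaded: a closed carton 130 (its x) by 54 (its y) by 44 mm high, about 180 g, a yellow car on a white panel on top; z up. It starts flat on the table, either end may go in first.
- blue_box_center (a point): Centre of the other loose toy-car box, blue with a red car, same size and axes as the orange one. Leave it. The two boxes may change places.
- lower_tier: The fixed low rack: green steel posts, brown wooden roof slats, 137 mm along its x by 177 mm along its y, open at the front (-x) and shut at the far end (+x) by a dark 44 mm high stop. Roof underside 56 mm, roof top 63 mm above the table, which is the bay's floor. Origin at the middle of its underside, z up. The mouth is the only way in.
- bay_home (a point): Where the orange box's centre lies when fully home against the stop of the rack, 22 mm above the table. x: the direction in which the box slides in; y: across the bay; z up. Home, the box's near end is 65 mm before this point and sticks out about 27 mm from the rack's front face. Wooden side rails 24 mm high stand 33 mm either side of the centre line.
- bay_mouth (a point): Centre of the mouth of the bay, in the plane of the rack's front face, 22 mm above the table; axes as bay_home, which lies 38.5 mm further in. The rails' ends are splayed outwards as a funnel, reaching 13 mm before this plane and 52 mm either side.
- stack_seat (a point): Centre of the rack at the height of the four cup floors, 60 mm above the table: upper_feet must come here, its x axis parallel to this one's (either way round). Square green cups, 21 mm wide inside, 20 mm deep (rim 80 mm above the table), stand 55 mm along x and 75 mm along y either side of it. Axes as bay_home.
- upper_feet (a point): Point at foot level in the middle of the loose upper tier, an open frame of four upright round green legs (14 mm thick, rounded feet) at 55 mm along its x and 75 mm along its y either side, joined by wooden bars at the top, 78 mm high over all, about 350 g. It starts standing on the table; z up.
- upper_grip (a point): Centre of the yellow middle bar of the upper tier, by which it is lifted: 70 mm above upper_feet, 18 mm wide (its y), 18 mm high, 110 mm long (its x), with 60 mm of free space on either side of the bar.
- trophy: Brass trophy cup, 72 mm across, 130 mm high, loose. Leave it. Origin under its foot.
- bottle: Green bottle, 66 mm across, 190 mm high, loose. Leave it. Origin under its foot.
- mug: White mug, 80 mm across, 90 mm high, loose. Leave it. Origin under its foot.
- dumbbell: Small red dumbbell on a black foot, 130 mm long (its x), 60 mm high, loose. Leave it. Origin under its foot.

How it is judged:
On the way, in this order (a step that is already met when the one before it is completed fails the run):
1. the orange box is fully home in the bay of the rack, under its roof (x of orange_box_center in the frame of bay_home above -0.006 m and y of orange_box_center in the frame of bay_home between -0.01 and 0.01 m and distance between orange_box_center and bay_home below 0.014 m and angle between the x axis of orange_box_center and the x axis of bay_home, either way round below 0.15 rad), for 0.2 s.
2. the upper tier stands in all four corner cups (horizontal distance between upper_feet and stack_seat below 0.007 m and z of upper_feet in the frame of stack_seat between -0.004 and 0.004 m and angle between the x axis of upper_feet and the x axis of stack_seat, either way round below 0.1 rad and angle between upper_feet's own z axis and vertical below 0.05 rad), for 0.2 s.
At the end, for the whole second after the job is handed in: The orange box lies in the bay within 6 mm of the stop (in line within 0.15 rad and 10 mm); the upper tier stands upright in the four cups (feet within 4 mm of the cup floors, 7 mm and 0.10 rad of centred); both are still (all of step 1 and all of step 2 and linear speed of each of orange_box, upper_tier below 0.02 m/s); the robot touches nothing.
It fails at once if the blue box, trophy, bottle, mug or dumbbell is moved by more than 25 mm (distance of any of blue_box_center, trophy, bottle, mug, dumbbell from where it was at the start of the episode above 0.025 m).
It fails at once if the upper tier is dropped onto the rack (faster than 0.45 m/s just above the cups) (horizontal distance between upper_feet and stack_seat below 0.03 m and z of upper_feet in the frame of stack_seat below 0.03 m and linear speed of upper_tier above 0.45 m/s).
It also fails if it takes over 72 s, if anything falls off the work surface, if the arm or the gripper's body presses on something with over 40 N, if the wrist force passes 120 N, or if a joint passes its speed limit or range.

## Working session

There is one attempt and no reset: what is moved stays moved. The work goes in short steps, Python scripts to look and compute and a tool call to move; the robot and the scene stay as the last step left them, time stands still between calls to the robot, and variables do not carry over. Pictures are saved under pics/ and viewed, on a budget of 10 in all, crops included, one or two more only if the job needs it, and the job is handed in when it is done.

Besides the shell and the picture viewer there is one more tool, called after "Call:" as name(argument=value, ...) on one line, values as JSON. jog_arm: Moves the arm, as the interface text tells. Its arguments: {"type":"object","properties":{"plan":{"type":"array","items":{"type":"array"}}},"required":["plan"]}

```bash
mkdir -p pics; cat > h.py <<'E'
import numpy as np, cv2
from workcell import arm
from scipy.spatial.transform import Rotation as R
def pose():
    s=arm.state(); T=np.eye(4); r=np.array(s["tool_rot"])
    T[:3,:3]=R.from_euler('xyz',r).as_matrix() if r.size==3 else r.reshape(3,3)
    T[:3,3]=s["tool_pos"]; return T
def cam(n):
    T=pose(); c=arm.capture(n)
    V=np.array(c["view"]) if "view" in c else np.linalg.inv(T@np.array(c["mount"]))
    return c["frame"],np.array(c["K"]),V
def toplane(uv,K,V,z):
    uv=np.atleast_2d(np.array(uv,float)); d=np.c_[uv,np.ones(len(uv))]@np.linalg.inv(K).T@V[:3,:3]
    o=-V[:3,:3].T@V[:3,3]; return o+d*((z-o[2])/d[:,2])[:,None]
def proj(P,K,V):
    p=np.atleast_2d(P)@V[:3,:3].T+V[:3,3]; p=p@K.T; return p[:,:2]/p[:,2:]
E
python3 - <<'E'
from h import *
for n in("top","scene"):
    f,K,V=cam(n); cv2.imwrite(f"pics/{n}0.png",f); np.savez(f"{n}0.npz",f=f,K=K,V=V); print(K.round(1).tolist(),V.round(3).tolist())
print(arm.state())
E
```

```text
[[422.9, 0.0, 282.2], [0.0, 422.9, 204.0], [0.0, 0.0, 1.0]] [[0.017, -1.0, -0.017, -0.068], [-0.999, -0.016, -0.049, 0.58], [0.049, 0.018, -0.999, 1.091], [0.0, 0.0, 0.0, 1.0]]
[[391.1, 0.0, 282.9], [0.0, 391.1, 211.5], [0.0, 0.0, 1.0]] [[0.328, 0.945, -0.008, -0.115], [0.807, -0.284, -0.517, -0.43], [-0.491, 0.163, -0.856, 1.273], [0.0, 0.0, 0.0, 1.0]]
{'time_s': 0.1, 'qpos': array([-1.32025345e+00,  3.81149301e-01,  1.29817140e+00,  1.10408284e-05,
        1.46360365e+00, -2.15285839e-01]), 'dq': array([ 1.31139791e-05, -8.57621836e-04, -4.16937090e-03,  7.02973168e-04,
        9.26353689e-04,  3.73262869e-04]), 'effort': array([ 3.42515232e-03, -4.49223948e+01, -2.31654543e+01, -2.12453633e-04,
        3.68472785e-03,  1.50410142e-05]), 'tool_pos': array([ 0.24698039, -0.49113207,  0.23076699]), 'tool_rot': array([-3.14029405e+00, -2.95206797e-04,  4.65827336e-01]), 'contact_force': array([-1.17366528,  0.05335455,  0.7946688 ]), 'wrist_torque': array([ 0.00870843, -0.00325738,  0.00547363]), 'finger_gap': 0.0856514221364725}
```

View pics/top0.png

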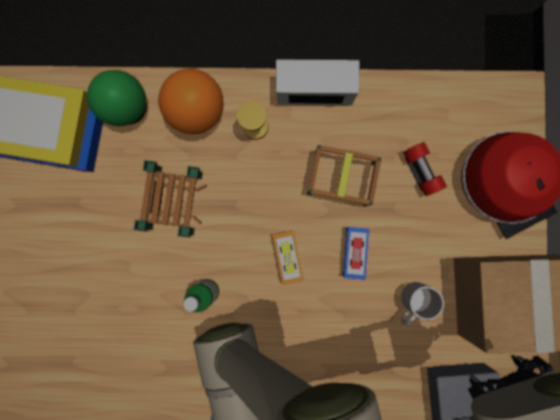

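View pics/scene0.png

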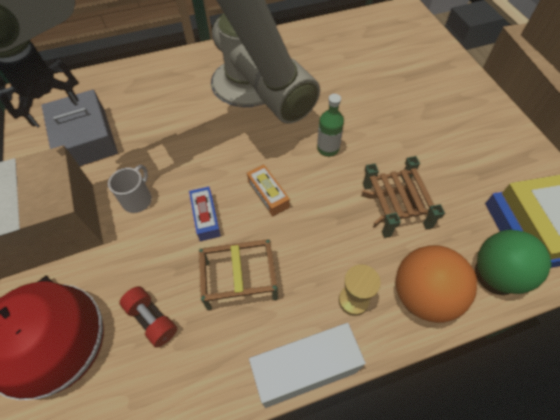

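The top view shows the orange box at (287,257), the blue box at (356,253), the yellow bar at (344,175) and rack cups at about (150,167), (193,173), (141,225) and (186,231). The rack's splayed rails point right, so the mouth faces −y. The scene view agrees.

```bash
python3 - <<'E'
from h import *
d=np.load("top0.npz");f,K,V=d["f"],d["K"],d["V"]
hsv=cv2.cvtColor(f,cv2.COLOR_BGR2HSV)
def blobs(lo,hi,box,z,n,name):
    m=cv2.inRange(hsv,lo,hi); r=np.zeros_like(m); x0,y0,x1,y1=box; r[y0:y1,x0:x1]=m[y0:y1,x0:x1]
    cs=sorted(cv2.findContours(r,cv2.RETR_EXTERNAL,cv2.CHAIN_APPROX_NONE)[0],key=cv2.contourArea)[::-1][:n]
    for c in cs:
        P=toplane(c[:,0,:],K,V,z)[:,:2]; q=cv2.minAreaRect((P*1000).astype(np.float32)); print(name,np.round(q[0],1),np.round(q[1],1),round(q[2],1),cv2.contourArea(c))
for p in [(287,257),(276,240),(344,175),(150,167),(193,173),(297,280)]: print(p,hsv[p[1],p[0]])
blobs((8,150,120),(20,255,255),(265,225,310,290),.044,2,"orange")
blobs((24,120,90),(34,255,255),(325,140,365,205),.079,2,"bar")
blobs((50,60,10),(95,255,120),(130,155,205,240),.08,6,"cup")
E
```

```text
(287, 257) [ 26  60 145]
(276, 240) [ 14  66 154]
(344, 175) [ 30 146 154]
(150, 167) [ 74 107  76]
(193, 173) [ 74 108  80]
(297, 280) [ 17 174 152]
orange [444.9 -73.2] [129.5  53.8] 12.5 137.0
orange [ 439.6 -100.9] [2.5 0. ] -179.1 0.0
bar [ 653.2 -210.9] [ 19.6 109.6] 78.6 295.5
cup [520.1 282.6] [19.7 39.6] 0.9 91.0
cup [666.5 266.1] [19.9 37.5] 0.8 88.5
cup [652.8 159.8] [31.6 22.2] 83.7 84.0
cup [507.2 177.1] [19.6 32.1] 1.0 83.0
```

```bash
cat >> h.py <<'E'
def go(x,y,z,yaw):
    "remaining shift (cm, tool axes as they stand now) and turn (deg about tool axes)"
    T=pose(); G=R.from_euler('xyz',[180,0,yaw],degrees=True).as_matrix()
    t=T[:3,:3].T@(np.array([x,y,z])/1000-T[:3,3])*100
    w=np.degrees(R.from_matrix(T[:3,:3].T@G).as_rotvec())
    print("before-turn shift",t.round(2),"turn",w.round(2),"after-turn shift",(G.T@(np.array([x,y,z])/1000-T[:3,3])*100).round(2))
E
python3 -c "
from h import *
go(398,-84,190,12.5)"
```

```text
before-turn shift [ 31.78 -29.59   4.12] turn [-8.000e-02 -1.000e-02  1.419e+01] after-turn shift [ 23.56 -36.48   4.08]
```

Call:
jog_arm(plan=[[[0,0,0],[0,0,7],1],[[0,0,0],[0,0,7],1],[[2.35,-3.65,0],[0,0,0],1],[[2.35,-3.65,0],[0,0,0],1],[[2.35,-3.65,0],[0,0,0],1],[[2.35,-3.65,0],[0,0,0],1],[[2.35,-3.65,0],[0,0,0],1],[[2.35,-3.65,0],[0,0,0],1],[[2.35,-3.65,0],[0,0,0],1],[[2.35,-3.65,0],[0,0,0],1],[[2.35,-3.65,0.5],[0,0,0],1],[[2.35,-3.65,1],[0,0,0],1]])

```text
time_s: 1.1
tool_pos: [0.3927, -0.1023, 0.2149]
tool_rot: [-3.136, 0.0, 0.196]
contact_force: [1.0, -0.5, 0.2]
finger_gap: 0.0856
```

```bash
python3 - <<'E'
from h import *
go(398,-84,150,12.5)
f,K,V=cam("wrist"); cv2.imwrite("pics/w1.png",f); np.savez("w1.npz",f=f,K=K,V=V)
print(pose().round(3), arm.state()["qpos"].round(2))
print(proj([[.398,-.084,.044],[.445,-.073,.044]],K,V))
go(398,-84,22,12.5)
E
```

```text
before-turn shift [ 0.87 -1.65  6.5 ] turn [-0.35 -0.   -1.27] after-turn shift [ 0.91 -1.67  6.49]
[[ 0.98   0.2   -0.003  0.393]
 [ 0.2   -0.98   0.01  -0.096]
 [-0.001 -0.011 -1.     0.213]
 [ 0.     0.     0.     1.   ]] [-0.54  0.14  1.69  0.01  1.31  0.83]
[[267.03926814 189.18823144]
 [264.83797348 142.70267234]]
before-turn shift [ 0.73 -0.85 19.12] turn [-0.63  0.06 -0.94] after-turn shift [ 0.73 -1.05 19.11]
```

View pics/w1.png

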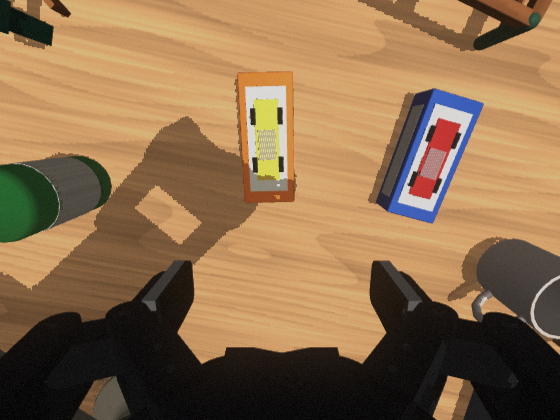

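The box's top face spans about (238–295, 72–195), which is where I projected it to within a few mm. I'm going down to grip its near end.

Call:
jog_arm(plan=[[[0.7,-1.0,0],[-0.6,0,-0.9],1],[[0,0,3.5],[0,0,0],1],[[0,0,3.5],[0,0,0],1],[[0,0,3.5],[0,0,0],1],[[0,0,3],[0,0,0],1],[[0,0,2],[0,0,0],1],[[0,0,1],[0,0,0],1],[[0,0,0],[0,0,0],1]])

```text
time_s: 1.82
tool_pos: [0.3994, -0.0782, 0.0419]
tool_rot: [3.14, -0.001, 0.232]
contact_force: [-1.0, 0.6, -0.0]
finger_gap: 0.0852
```

```bash
python3 - <<'E'
from h import *
go(398,-84,20,12.5)
E
```

```text
before-turn shift [-0.27  0.53  2.19] turn [ 0.1  -0.08  0.78] after-turn shift [-0.26  0.53  2.19]
```

Call:
jog_arm(plan=[[[-0.2,0.5,0],[0,0,0.8],1],[[0,0,1.2],[0,0,0],1],[[0,0,1.0],[0,0,0],1],[[0,0,0],[0,0,0],-1],[[0,0,0],[0,0,0],-1],[[0,0,0],[0,0,0],-1],[[0,0,0],[0,0,0],-1],[[0,0,0],[0,0,0],-1],[[0,0,0],[0,0,0],-1],[[0,0,0],[0,0,0],-1]])

```text
time_s: 2.65
tool_pos: [0.4009, -0.0869, 0.0251]
tool_rot: [3.134, -0.008, 0.214]
contact_force: [-0.4, -0.7, -2.7]
finger_gap: 0.0526
```

```bash
python3 - <<'E'
from h import *
go(398,-84,20,12.5)
E
```

```text
before-turn shift [-0.23 -0.35  0.51] turn [ 0.44 -0.45 -0.24] after-turn shift [-0.22 -0.35  0.51]
```

Call:
jog_arm(plan=[[[0,0,-1.5],[0,0,0],-1],[[0,0,-2],[0,0,0],-1],[[0,0,0],[0,0,-7],-1],[[0,0,0],[0,0,-7],-1],[[0,0,0],[0,0,-7],-1],[[0,0,0],[0,0,-7],-1],[[0,0,0],[0,0,-7],-1],[[0,0,0],[0,0,-7],-1],[[0,0,0],[0,0,-7],-1],[[0,0,0],[0,0,-7],-1],[[0,0,0],[0,0,-7],-1],[[0,0,0],[0,0,-7],-1]])

```text
time_s: 3.65
tool_pos: [0.3997, -0.0862, 0.0626]
tool_rot: [3.133, 0.005, 1.464]
contact_force: [0.5, -0.1, -2.2]
finger_gap: 0.0531
```

```bash
python3 - <<'E'
from h import *
go(560,-2,65,83)
E
```

```text
before-turn shift [10.08 15.04 -0.16] turn [0.5  0.28 0.88] after-turn shift [10.31 14.88 -0.24]
```

Call:
jog_arm(plan=[[[2.0,3.0,0],[0.5,0.3,0.9],-1],[[2.0,3.0,0],[0,0,0],-1],[[2.0,3.0,0],[0,0,0],-1],[[2.0,3.0,0],[0,0,0],-1],[[2.0,3.0,0],[0,0,0],-1],[[0,0,0],[0,0,0],-1],[[0,0,0],[0,0,0],-1]])

```text
time_s: 4.23
tool_pos: [0.5653, 0.0015, 0.0614]
tool_rot: [-3.138, -0.001, 1.458]
contact_force: [0.7, -0.0, -2.5]
finger_gap: 0.053
```

```bash
python3 - <<'E'
from h import *
go(560,-2,65,83)
f,K,V=cam("wrist"); cv2.imwrite("pics/w2.png",f); np.savez("w2.npz",f=f,K=K,V=V)
d=np.array([.122,.993,0]);n=np.array([-.993,.122,0]);c=np.array([.587,.220,.08])
print(proj([c+a*.055*d+b*.075*n for a in(-1,1) for b in(-1,1)],K,V).round())
E
```

```text
before-turn shift [-0.41 -0.49 -0.35] turn [-0.19 -0.06  0.51] after-turn shift [-0.41 -0.48 -0.36]
[[ 509. -186.]
 [  28. -190.]
 [ 621. -873.]
 [ -87. -880.]]
```

View pics/w2.png

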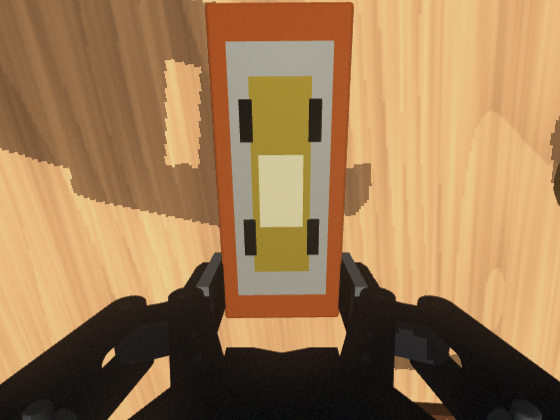

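The wrist view shows only the box, square and centred between the fingers with its rear end at row 317. I'll align it, lower it and feed it in.

Call:
jog_arm(plan=[[[-0.4,-0.5,1.0],[-0.2,0,0.5],-1],[[0,0,1.2],[0,0,0],-1],[[0,0,1.0],[0,0,0],-1],[[0,0,0],[0,0,0],-1],[[0,0,0],[0,0,0],-1]])

```text
time_s: 4.7
tool_pos: [0.5566, -0.0038, 0.0287]
tool_rot: [-3.14, -0.001, 1.446]
contact_force: [-0.4, -0.2, -2.7]
finger_gap: 0.0529
```

```bash
python3 - <<'E'
from h import *
print(arm.state()['tool_pos'])
go(574.5,118,27,83)
E
```

```text
[ 0.55664913 -0.00379696  0.02865657]
before-turn shift [12.31  0.25  0.18] turn [-0.07 -0.06 -0.16] after-turn shift [12.31  0.29  0.17]
```

Call:
jog_arm(plan=[[[1.5,0.25,0],[0,0,0],-1],[[1.5,0,0],[0,0,0],-1],[[1.5,0,0],[0,0,0],-1],[[1.2,0,0],[0,0,0],-1],[[1.2,0,0],[0,0,0],-1],[[1.2,0,0],[0,0,0],-1],[[1.2,0,0],[0,0,0],-1],[[1.2,0,0],[0,0,0],-1],[[0,0,0],[0,0,0],-1]])

```text
time_s: 5.45
tool_pos: [0.5733, 0.1041, 0.0318]
tool_rot: [3.14, -0.001, 1.441]
contact_force: [-0.6, 0.9, -2.2]
finger_gap: 0.0528
```

```bash
python3 - <<'E'
from h import *
print(arm.state()['tool_pos'],arm.state()['contact_force'])
go(574.5,118,27,83)
f,K,V=cam("wrist"); cv2.imwrite("pics/w3.png",f); np.savez("w3.npz",f=f,K=K,V=V)
E
```

```text
[0.57334806 0.10414046 0.0317762 ] [-0.59717358  0.90562243 -2.16332792]
before-turn shift [ 1.39 -0.07  0.48] turn [ 0.07 -0.04 -0.41] after-turn shift [ 1.39 -0.05  0.48]
```

View pics/w3.png

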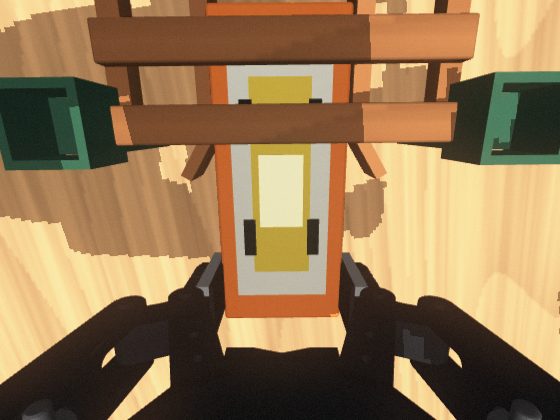

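The box is under the front slats. The funnel tips at (190,178) and (380,175) are symmetric about its centre line at column 282. I'll advance a bit, set it down, release, and then push from behind.

Call:
jog_arm(plan=[[[0.9,0,0.2],[0,0,-0.4],-1],[[0.9,0,0.2],[0,0,0],-1],[[0,0,0.4],[0,0,0],-1],[[0,0,0],[0,0,0],-1],[[0,0,0],[0,0,0],1],[[0,0,0],[0,0,0],1],[[0,0,0],[0,0,0],1],[[0,0,0],[0,0,0],1],[[0,0,0],[0,0,0],1],[[0,0,-2],[0,0,0],1],[[0,0,-3.5],[0,0,0],1],[[-2,0,-3.5],[0,0,0],1]])

```text
time_s: 6.5
tool_pos: [0.5705, 0.1024, 0.1092]
tool_rot: [-3.13, 0.001, 1.448]
contact_force: [0.5, -0.2, -0.1]
finger_gap: 0.0853
```

```bash
python3 - <<'E'
from h import *
print(arm.state()['tool_pos'],arm.state()['contact_force'])
f,K,V=cam("wrist"); cv2.imwrite("pics/w4.png",f); np.savez("w4.npz",f=f,K=K,V=V)
go(567,58,110,83)
E
```

```text
[0.57053994 0.10243829 0.10923093] [ 0.48847314 -0.17163381 -0.0989329 ]
before-turn shift [-4.06 -0.13  0.64] turn [-0.05  0.1  -0.14] after-turn shift [-4.06 -0.14  0.63]
```

View pics/w4.png

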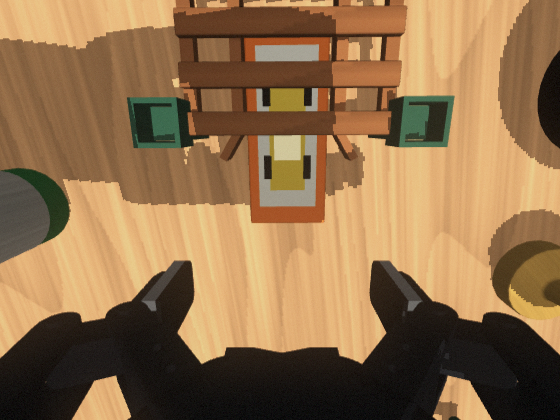

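The near end of the box is at (288,220). The front cups' rims span roughly (128–188, 97–148) and (390–453, 96–147). I'll compute positions from these pixels.

```bash
python3 - <<'E'
from h import *
d=np.load("w4.npz");f,K,V=d["f"],d["K"],d["V"]
print("end",(toplane([(250,221),(325,221)],K,V,.044)*1000).round(1))
print("splay tips",(toplane([(224,158),(352,158)],K,V,.024)*1000).round(1))
hsv=cv2.cvtColor(f,cv2.COLOR_BGR2HSV); m=cv2.inRange(hsv,(60,80,60),(95,255,255))
cs=sorted(cv2.findContours(m[60:165,110:470],cv2.RETR_EXTERNAL,cv2.CHAIN_APPROX_NONE,offset=(110,60))[0],key=cv2.contourArea)[::-1][:3]
for c in cs: print(cv2.boundingRect(c),cv2.contourArea(c))
fr=toplane([(128,97),(186,97),(390,97),(453,96)],K,V,.08)*1000
print("rim back edges",fr.round(1)); print("centre near cup pair along", toplane([(136,121.5)],K,V,.08)*1000)
E
```

```text
end [[548.2 110.8  44. ]
 [602.3 104.4  44. ]]
splay tips [[533.  156.4  24. ]
 [628.5 144.8  24. ]]
(128, 98, 53, 50) 1236.0
(399, 97, 54, 50) 1035.0
(128, 105, 1, 1) 0.0
rim back edges [[499.  198.3  80. ]
 [530.2 194.4  80. ]
 [638.7 181.   80. ]
 [671.9 177.4  80. ]]
centre near cup pair along [[500.11812503 185.42792032  80.        ]]
```

Rack estimate from the wrist view: centre about (590.5, 231), yaw 83.1°. The box end is about 56 mm before the mouth and must reach 27 mm, so I need a push of about 29 mm. I'll go behind it with shut fingers.

Call:
jog_arm(plan=[[[-2.0,-0.1,0],[0,0,0],-1],[[-1.4,0,0],[0,0,0],-1],[[0,0,3],[0,0,0],-1],[[0,0,3],[0,0,0],-1],[[0,0,1.5],[0,0,0],-1],[[0,0,0.6],[0,0,0],-1],[[0,0,0],[0,0,0],-1],[[0,0,0],[0,0,0],-1]])

```text
time_s: 7.22
tool_pos: [0.5724, 0.0595, 0.0396]
tool_rot: [3.125, 0.002, 1.442]
contact_force: [-1.0, -0.1, 0.0]
finger_gap: -0.0001
```

```bash
python3 - <<'E'
from h import *
go(577.7,125.8,20,83.1)
E
```

```text
before-turn shift [ 6.64 -0.35  1.95] turn [ 0.93  0.09 -0.48] after-turn shift [ 6.64 -0.27  1.96]
```

Call:
jog_arm(plan=[[[0,-0.3,1.8],[0.9,0,-0.5],-1],[[1.2,0,0],[0,0,0],-1],[[1.2,0,0],[0,0,0],-1],[[1.0,0,0],[0,0,0],-1],[[1.0,0,0],[0,0,0],-1],[[0.8,0,0],[0,0,0],-1],[[0.5,0,0],[0,0,0],-1],[[0.5,0,0],[0,0,0],-1]])

```text
time_s: 7.88
tool_pos: [0.5798, 0.1236, 0.0284]
tool_rot: [3.133, 0.013, 1.454]
contact_force: [-10.6, -60.8, 5.3]
finger_gap: -0.0003
```

```bash
python3 - <<'E'
from h import *
go(577.7,125.8,20,83.1)
E
```

```text
before-turn shift [ 0.2  -0.24  0.84] turn [0.52 0.72 0.23] after-turn shift [ 0.19 -0.24  0.84]
```

It's at the stop: 61 N, within 2 mm of the computed position. I'll back off and look from higher up.

Call:
jog_arm(plan=[[[-1.0,0,0],[0,0,0],-1],[[-2.0,0,0],[0,0,0],-1],[[-1,0,-3],[0,0,0],0],[[0,0,-4],[0,0,0],1],[[0,0,-4],[0,0,0],1],[[0,0,-4],[0,0,0],1],[[1.5,0,-2],[0.5,0,0],1],[[2,0,0],[0,0,0],1],[[0,0,0],[0,0,0],1],[[0,0,0],[0,0,0],1],[[0,0,0],[0,0,0],1]])

```text
time_s: 8.8
tool_pos: [0.5774, 0.1231, 0.2103]
tool_rot: [3.139, 0.015, 1.455]
contact_force: [-0.5, -0.2, -0.5]
finger_gap: 0.0851
```

```bash
python3 - <<'E'
from h import *
f,K,V=cam("wrist"); cv2.imwrite("pics/w5.png",f); np.savez("w5.npz",f=f,K=K,V=V); print(arm.state()['dq'].round(3))
go(653,-211,200,-11.4)
E
```

```text
[-0.011  0.01   0.005  0.     0.     0.001]
before-turn shift [-32.26  11.37   1.51] turn [ 0.78  0.54 94.77] after-turn shift [14.01 31.23  1.01]
```

View pics/w5.png

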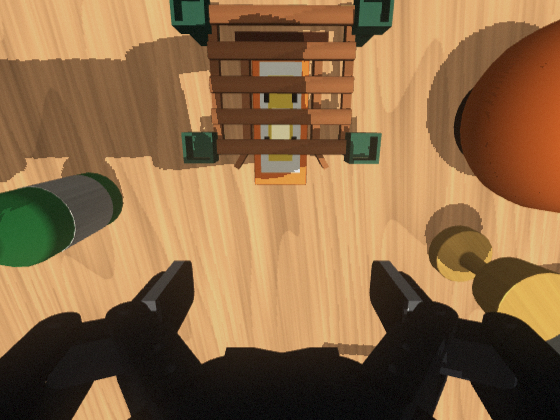

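```bash
python3 - <<'E'
from h import *
d=np.load("w5.npz");f,K,V=d["f"],d["K"],d["V"]
print("end",(toplane([(255,179),(306,179)],K,V,.044)*1000).round(1))
hsv=cv2.cvtColor(f,cv2.COLOR_BGR2HSV); m=cv2.inRange(hsv,(65,70,25),(95,255,255))
cs=sorted(cv2.findContours(m[0:175,160:405],cv2.RETR_EXTERNAL,cv2.CHAIN_APPROX_NONE,offset=(160,0))[0],key=cv2.contourArea)[::-1][:4]
for c in cs: print(cv2.boundingRect(c),cv2.contourArea(c))
x=f[100:170,175:225];x2=f[100:170,340:390];x3=f[0:50,165:215];x4=f[0:50,350:400]
a=np.hstack([cv2.resize(i,None,fx=6,fy=6,interpolation=0) for i in(x,x2)]);b=np.hstack([cv2.resize(i,None,fx=6,fy=6,interpolation=0) for i in(x3,x4)])
cv2.imwrite("pics/c5.png",cv2.resize(np.vstack([a,b])[:, :],None,fx=.8,fy=.8))
E
```

```text
end [[553.1 144.1  44. ]
 [605.7 138.   44. ]]
(170, 0, 41, 34) 942.5
(358, 0, 35, 27) 586.0
(351, 133, 29, 22) 296.5
(182, 133, 14, 24) 59.5
```

View pics/c5.png

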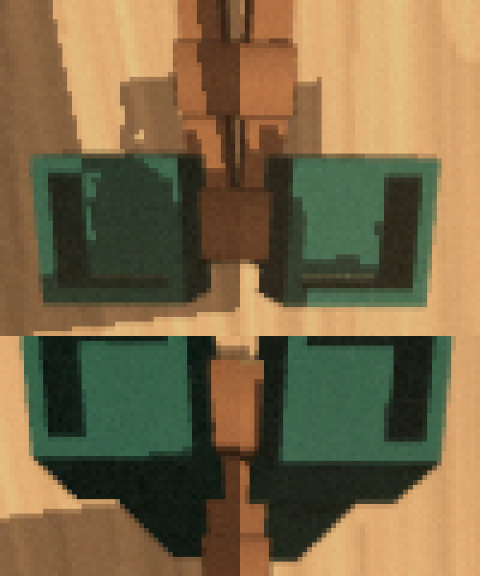

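The crops show clean rim outlines. I read off the corner pixels: front cups, rows 132.7–163.4, columns 181.7–212.5 and 352–382; rear cups, near edge at rows 25.4 and 26.7, columns 171.9–205 and 358.3–391.7.

```bash
python3 - <<'E'
from h import *
d=np.load("w5.npz");f,K,V=d["f"],d["K"],d["V"]
px=[(181.7,132.7),(212.5,132.7),(184,163.3),(213.5,163.3),(352.1,132.7),(381.9,132.7),(351.5,163.5),(379,163.5),(171.9,25.4),(205,25.4),(358.3,26.7),(391.7,26.7)]
P=toplane(px,K,V,.08)[:,:2]*1000; print(P.round(1).tolist())
a=np.radians(83.1); D=np.array([np.cos(a),np.sin(a)]);N=np.array([-D[1],D[0]])
fl,fr=P[:4].mean(0),P[4:8].mean(0); w=np.linalg.norm(P[:2].mean(0)-P[2:4].mean(0))
print("front cups",fl,fr,np.linalg.norm(fl-fr),"depth",w)
rl,rr=P[8:10].mean(0)+D*12,P[10:12].mean(0)+D*12
print("rear",rl,rr,np.linalg.norm(rl-rr),np.linalg.norm(rl-fl))
v=fr-fl; print("yaw from front",90+np.degrees(np.arctan2(v[1],v[0]))); v=rr-rl; print("rear",90+np.degrees(np.arctan2(v[1],v[0]))); v=(rl+rr-fl-fr);print("along",np.degrees(np.arctan2(v[1],v[0])))
c=(fl+fr)/2+55*D; print("centre",c,(fl+fr+rl+rr)/4,"home",c-30*D,"box centre",P[0]*0+np.array([579.4,141])+65*D)
E
```

```text
[[498.7, 197.9], [525.5, 194.8], [495.2, 171.5], [521.6, 168.4], [647.4, 180.7], [673.4, 177.7], [645.5, 153.9], [670.3, 151.0], [508.3, 280.1], [534.5, 277.1], [656.2, 262.2], [682.8, 259.1]]
front cups [510.27553808 183.18356113] [659.15457834 165.84829019] 149.8848899910379 depth 26.678597247887044
rear [522.81771253 290.50933441] [670.97193106 272.58190434] 149.23493297205195 108.05613240388355
yaw from front 83.35846559129384
rear 83.10045751278005
along 83.50778425064405
centre [591.32258435 229.11757947] [590.80494    228.03077252] home [587.71847918 199.33485921] box centre [587.20889452 205.52922723]
```

Box home is confirmed: the touch contact puts its centre within about 1 mm of bay_home. The rack centre is (591.2, 229), yaw 83.3°. Next is the tier.

Call:
jog_arm(plan=[[[0,0,0],[0,0,7],1],[[0,0,0],[0,0,7],1],[[0,0,0],[0,0,7],1],[[0,0,0],[0,0,7],1],[[0,0,0],[0,0,7],1],[[0,0,0],[0,0,7],1],[[0,0,0],[0,0,7],1],[[0,0,0],[0,0,7],1],[[0,0,0],[0,0,7],1],[[0,0,0],[0,0,7],1],[[0,0,0],[0,0,7],1],[[0,0,0],[0,0,7],1]])

```text
time_s: 9.85
tool_pos: [0.5737, 0.1148, 0.1994]
tool_rot: [3.124, 0.021, -0.046]
contact_force: [-0.6, 0.5, 0.2]
finger_gap: 0.0853
```

Call:
jog_arm(plan=[[[0,0,0],[0,0,6],1],[[0,0,0],[0,0,5],1],[[1,3.5,0],[0,0,0],1],[[1,3.5,0],[0,0,0],1],[[1,3.5,0],[0,0,0],1],[[1,3.5,0],[0,0,0],1],[[1,3.5,0],[0,0,0],1],[[0.5,3.5,0],[0,0,0],1],[[0,3.5,0],[0,0,0],1],[[0,3.5,0],[0,0,0],1],[[0,0,0],[0,0,0],1],[[0,0,0],[0,0,0],1]])

```text
time_s: 10.85
tool_pos: [0.5488, -0.1886, 0.1931]
tool_rot: [3.12, 0.038, -0.262]
contact_force: [0.6, 0.2, -0.0]
finger_gap: 0.0855
```

```bash
python3 - <<'E'
from h import *
f,K,V=cam("wrist"); cv2.imwrite("pics/w6.png",f); np.savez("w6.npz",f=f,K=K,V=V)
hsv=cv2.cvtColor(f,cv2.COLOR_BGR2HSV); m=cv2.inRange(hsv,(24,120,90),(34,255,255))
c=max(cv2.findContours(m,cv2.RETR_EXTERNAL,cv2.CHAIN_APPROX_NONE)[0],key=cv2.contourArea)
print(cv2.boundingRect(c)); q=cv2.minAreaRect((toplane(c[:,0],K,V,.079)[:,:2]*1000).astype(np.float32)); print(q)
go(653,-211,150,-11.4)
E
```

```text
(256, 0, 32, 142)
((652.43017578125, -210.93296813964844), (16.682514190673828, 100.52538299560547), 79.40701293945312)
before-turn shift [10.8  -0.61  3.87] turn [ 1.21  2.25 -3.59] after-turn shift [10.65  0.15  4.3 ]
```

View pics/w6.png

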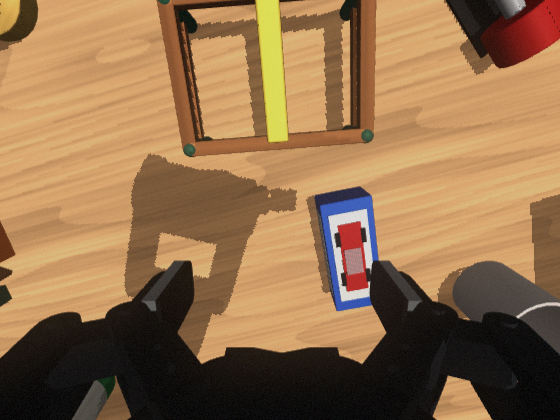

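The tier's near leg tops are at (190,150) and (367,135), and the bar's near end is at (278,142). I'll use these for its pose.

```bash
python3 - <<'E'
from h import *
d=np.load("w6.npz");f,K,V=d["f"],d["K"],d["V"]
P=toplane([(190,150),(367,135)],K,V,.078)[:,:2]*1000; v=P[1]-P[0]; print(P,np.linalg.norm(v)); a=np.arctan2(v[1],v[0])+np.pi/2
c=P.mean(0)+55*np.array([np.cos(a),np.sin(a)]); print(np.degrees(a),c)
go(*c,51,np.degrees(a))
E
```

```text
[[ 615.10970861 -129.2435788 ]
 [ 588.56618816 -274.61885768]] 147.77865267502554
-10.347437038948359 [ 655.94346494 -211.81013917]
before-turn shift [11.48 -0.83 13.75] turn [ 1.19  2.26 -4.64] after-turn shift [10.95  0.37 14.2 ]
```

Call:
jog_arm(plan=[[[3,0,0],[1.2,2.2,-4],1],[[3,0,0],[0,0,0],1],[[3,0,0],[0,0,0],1],[[1.9,0,0],[0,0,0],1],[[0,0,0],[0,0,0],1],[[0,0,0],[0,0,0],1]])

```text
time_s: 11.4
tool_pos: [0.6593, -0.2053, 0.1889]
tool_rot: [-3.138, 0.005, -0.183]
contact_force: [-0.2, -0.5, -0.2]
finger_gap: 0.0856
```

```bash
python3 - <<'E'
from h import *
f,K,V=cam("wrist"); cv2.imwrite("pics/w7.png",f); np.savez("w7.npz",f=f,K=K,V=V)
hsv=cv2.cvtColor(f,cv2.COLOR_BGR2HSV); m=cv2.inRange(hsv,(24,120,70),(34,255,255))
c=max(cv2.findContours(m,cv2.RETR_EXTERNAL,cv2.CHAIN_APPROX_NONE)[0],key=cv2.contourArea)
print(cv2.boundingRect(c)); q=cv2.minAreaRect((toplane(c[:,0],K,V,.079)[:,:2]*1000).astype(np.float32)); print(q)
print(arm.state()['dq'].round(3))
go(654.5,-211,51,-11)
E
```

```text
(281, 150, 21, 60)
((685.01953125, -216.96615600585938), (16.584972381591797, 50.504966735839844), 79.32535552978516)
[-0.012 -0.023  0.025 -0.002 -0.001 -0.004]
before-turn shift [-0.26  0.72 13.77] turn [-0.22  0.31  0.49] after-turn shift [-0.33  0.66 13.77]
```

View pics/w7.png

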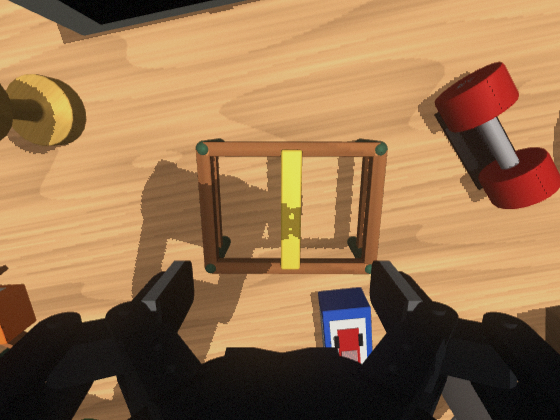

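All four leg tops are visible: (202,149), (381,149), (210,268) and (371,268).

```bash
python3 - <<'E'
from h import *
d=np.load("w7.npz");f,K,V=d["f"],d["K"],d["V"]
P=toplane([(202,149),(381,149),(371,268),(210,268)],K,V,.078)[:,:2]*1000; print(P.round(1),P.mean(0))
for i in range(4): v=P[(i+1)%4]-P[i]; print(np.linalg.norm(v),np.degrees(np.arctan2(v[1],v[0])))
B=toplane([(291,151),(290,269)],K,V,.079)[:,:2]*1000; print(B,B.mean(0)); v=B[0]-B[1]; print(np.degrees(np.arctan2(v[1],v[0])))
E
```

```text
[[ 724.  -149. ]
 [ 697.  -295. ]
 [ 590.6 -275.9]
 [ 617.6 -128.8]] [ 657.29194997 -212.1922589 ]
148.42289998824023 -100.48532493501007
108.11465065534817 169.83910872770443
149.5490524108726 79.60597869877311
108.35244914065665 -10.757004692423429
[[ 709.04078    -221.39129436]
 [ 603.63348447 -201.87750181]] [ 656.33713224 -211.63439809]
-10.48828325714238
```

Call:
jog_arm(plan=[[[0,0.75,0],[-0.2,0.3,0],1],[[0,0,3],[0,0,0],1],[[0,0,3],[0,0,0],1],[[0,0,3],[0,0,0],1],[[0,0,2.5],[0,0,0],1],[[0,0,1],[0,0,0],1],[[0,0,0],[0,0,0],1]])

```text
time_s: 12.03
tool_pos: [0.6543, -0.2126, 0.0641]
tool_rot: [3.139, -0.006, -0.182]
contact_force: [-0.8, -0.1, 0.0]
finger_gap: 0.0854
```

```bash
python3 - <<'E'
from h import *
go(657,-212,50,-10.5)
E
```

```text
before-turn shift [ 0.24 -0.11  1.41] turn [ 0.17 -0.36  0.09] after-turn shift [ 0.25 -0.11  1.41]
```

Call:
jog_arm(plan=[[[0.25,-0.1,0.7],[0.2,-0.4,0],1],[[0,0,0.7],[0,0,0],1],[[0,0,0],[0,0,0],-1],[[0,0,0],[0,0,0],-1],[[0,0,0],[0,0,0],-1],[[0,0,0],[0,0,0],-1],[[0,0,0],[0,0,0],-1],[[0,0,0],[0,0,0],-1],[[0,0,0],[0,0,0],-1],[[0,0,0],[0,0,0],-1],[[0,0,0],[0,0,0],-1]])

```text
time_s: 12.95
tool_pos: [0.6593, -0.2137, 0.0566]
tool_rot: [3.139, -0.009, -0.182]
contact_force: [-0.2, -1.1, 0.1]
finger_gap: 0.0168
```

```bash
python3 - <<'E'
from h import *
go(657,-212,50,-10.5); s=arm.state(); print(s["tool_pos"],s["finger_gap"],s["contact_force"])
E
```

```text
before-turn shift [-0.26 -0.13  0.66] turn [ 0.17 -0.53  0.08] after-turn shift [-0.26 -0.12  0.66]
[ 0.65931145 -0.21368325  0.05658831] 0.016835944885030766 [-0.24120319 -1.10249205  0.13815844]
```

Call:
jog_arm(plan=[[[0,0,-1],[0,0,0],-1],[[0,0,-2],[0,0,0],-1],[[0,0,-2.5],[0,0,0],-1],[[0,0,-2.5],[0,0,0],-1],[[0,0,-2.5],[0,0,0],-1],[[0,0,-2.5],[0,0,0],-1],[[0,0,-2.5],[0,0,0],-1],[[0,0,0],[0,0,0],-1]])

```text
time_s: 13.62
tool_pos: [0.656, -0.2117, 0.2184]
tool_rot: [-3.141, 0.001, -0.181]
contact_force: [0.3, 0.5, -1.9]
finger_gap: 0.0168
```

```bash
python3 - <<'E'
from h import *
go(560,-80,215,-10.4)
E
```

```text
before-turn shift [-11.82 -11.22   0.35] turn [-0.02  0.03  0.  ] after-turn shift [-11.82 -11.22   0.34]
```

Call:
jog_arm(plan=[[[-2,-1.9,0],[0,0,0],-1],[[-2,-1.9,0],[0,0,0],-1],[[-2,-1.9,0],[0,0,0],-1],[[-2,-1.9,0],[0,0,0],-1],[[-2,-1.9,0],[0,0,0],-1],[[-1.5,-1.9,0],[0,0,0],-1],[[0,0,0],[0,0,-5],-1],[[0,0,0],[0,0,-7],-1],[[0,0,0],[0,0,-7],-1],[[0,0,0],[0,0,-7],-1],[[0,0,0],[0,0,-7],-1],[[0,0,0],[0,0,-7],-1]])

```text
time_s: 14.62
tool_pos: [0.552, -0.0698, 0.2098]
tool_rot: [-3.129, 0.01, 0.531]
contact_force: [-0.5, -0.8, -3.4]
finger_gap: 0.0169
```

Call:
jog_arm(plan=[[[0,0,0],[0,0,-7],-1],[[0,0,0],[0,0,-7],-1],[[0,0,0],[0,0,-7],-1],[[0,0,0],[0,0,-7],-1],[[0,0,0],[0,0,-7],-1],[[0,0,0],[0,0,-7],-1],[[0,0,0],[0,0,-7],-1],[[0,0,0],[0,0,-4],-1],[[0,0,0],[0,0,0],-1],[[0,0,0],[0,0,0],-1]])

```text
time_s: 15.45
tool_pos: [0.5463, -0.0674, 0.2013]
tool_rot: [-3.11, -0.009, 1.482]
contact_force: [0.2, 0.1, -3.3]
finger_gap: 0.0166
```

```bash
python3 - <<'E'
from h import *
print(arm.state()["contact_force"],arm.state()["finger_gap"])
go(591.5,231.6,205,83.3)
E
```

```text
[ 0.2384069   0.09624995 -3.27084465] 0.016648188776698283
before-turn shift [30.19  1.86 -0.15] turn [-1.8  -0.51  1.65] after-turn shift [30.23  1.   -0.37]
```

Call:
jog_arm(plan=[[[0,0,0],[-1.8,-0.5,1.6],-1],[[3,0.1,0],[0,0,0],-1],[[3,0.1,0],[0,0,0],-1],[[3,0.1,0],[0,0,0],-1],[[3,0.1,0],[0,0,0],-1],[[3,0.1,0],[0,0,0],-1],[[3,0.1,0],[0,0,0],-1],[[3,0.1,0],[0,0,0],-1],[[3,0.1,0],[0,0,0],-1],[[3,0.1,0],[0,0,0],-1],[[1.5,0,0],[0,0,0],-1],[[0,0,0],[0,0,0],-1]])

```text
time_s: 16.45
tool_pos: [0.5919, 0.2261, 0.1955]
tool_rot: [-3.134, 0.001, 1.416]
contact_force: [-0.4, -0.1, -3.2]
finger_gap: 0.0164
```

```bash
python3 - <<'E'
from h import *
go(591.5,231.6,160,83.3)
E
```

```text
before-turn shift [ 0.54 -0.1   3.55] turn [-0.42  0.06 -2.16] after-turn shift [ 0.54 -0.1   3.55]
```

Call:
jog_arm(plan=[[[0.5,-0.1,0],[-0.4,0,-2.1],-1],[[0,0,1.8],[0,0,0],-1],[[0,0,1.5],[0,0,0],-1],[[0,0,0],[0,0,0],-1],[[0,0,0],[0,0,0],-1],[[0,0,0],[0,0,0],-1]])

```text
time_s: 16.95
tool_pos: [0.5908, 0.2296, 0.1613]
tool_rot: [-3.141, 0.002, 1.454]
contact_force: [-0.2, -0.5, -2.7]
finger_gap: 0.0166
```

```bash
python3 - <<'E'
from h import *
go(591.5,231.6,145,83.3)
f,K,V=cam("wrist"); g,_,_=cam("scene"); 
cv2.imwrite("pics/p8.png",np.hstack([cv2.resize(f,(400,300)),cv2.resize(g[110:290,310:510],(400,360))[:300]]))
np.savez("w8.npz",f=f,K=K,V=V)
E
```

```text
before-turn shift [0.21 0.04 1.63] turn [-0.01  0.13  0.02] after-turn shift [0.21 0.04 1.63]
```

View pics/p8.png

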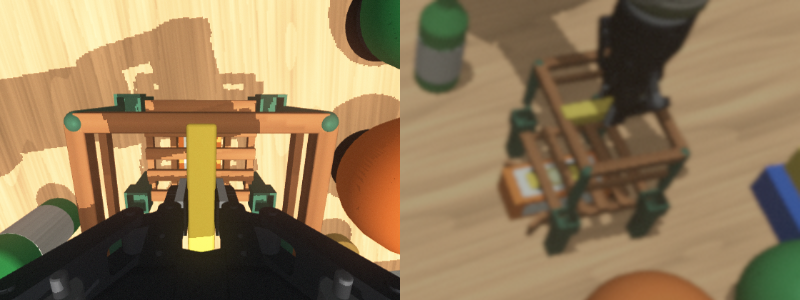

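The frame is symmetric over the cups in both views. The far leg tops are at about (101,169) and (462,171) at full resolution. A quick numeric check before lowering.

```bash
python3 - <<'E'
from h import *
d=np.load("w8.npz");f,K,V=d["f"],d["K"],d["V"]; T=pose()
P=toplane([(100.8,169.4),(462,170.8)],K,V,T[2,3]+.0214)
print("legs in tool mm",((P-T[:3,3])@T[:3,:3]*1000).round(1))
m=cv2.inRange(cv2.cvtColor(f,cv2.COLOR_BGR2HSV),(65,70,25),(95,255,255))
for x0,x1 in((150,215),(350,415)):
    r=m[120:152,x0:x1]; ys,xs=np.nonzero(r); print(xs.min()+x0,xs.max()+x0,ys.min()+120,ys.max()+120)
    L,Rr,t=xs.min()+x0,xs.max()+x0+1,ys.min()+120
    print((toplane([(L,t),(Rr,t)],K,V,.08)*1000).round(1))
E
```

```text
legs in tool mm [[ 53.8 -72.1 -21.6]
 [ 53.3  72.3 -21.4]]
159 197 133 151
[[511.3 306.5  80. ]
 [539.3 303.2  80. ]]
364 399 139 151
[[658.2 285.1  80. ]
 [684.1 282.   80. ]]
```

Call:
jog_arm(plan=[[[0.2,0.04,0.6],[0,0,0],-1],[[0,0,0.6],[0,0,0],-1],[[0,0,0],[0,0,0],-1],[[0,0,0],[0,0,0],-1]])

```text
time_s: 17.38
tool_pos: [0.5926, 0.2315, 0.1506]
tool_rot: [3.137, 0.001, 1.454]
contact_force: [-0.7, -0.2, -2.6]
finger_gap: 0.0165
```

```bash
python3 - <<'E'
from h import *
go(591.4,231.2,130,83.3)
E
```

```text
before-turn shift [-0.05 -0.13  2.06] turn [ 0.25  0.05 -0.02] after-turn shift [-0.05 -0.12  2.06]
```

Call:
jog_arm(plan=[[[0,-0.1,0.7],[0.2,0,0],-1],[[0,0,0.6],[0,0,0],-1],[[0,0,0.5],[0,0,0],-1],[[0,0,0.4],[0,0,0],-1],[[0,0,0],[0,0,0],-1]])

```text
time_s: 17.8
tool_pos: [0.5914, 0.2317, 0.1259]
tool_rot: [3.142, 0.001, 1.454]
contact_force: [-1.2, -1.0, -4.0]
finger_gap: 0.0167
```

```bash
python3 - <<'E'
from h import *
go(591.4,231.2,117,83.3); s=arm.state(); print(s["contact_force"],s["wrist_torque"])
E
```

```text
before-turn shift [-0.04  0.    0.89] turn [ 0.    0.06 -0.01] after-turn shift [-0.05  0.    0.89]
[-1.23450583 -1.00202592 -4.0113698 ] [ 0.01996389 -0.01989887  0.01292547]
```

The feet are 10 mm inside the cups with no resistance. I'll continue down to the floor.

Call:
jog_arm(plan=[[[0,0,0.4],[0,0,0],-1],[[0,0,0.3],[0,0,0],-1],[[0,0,0.3],[0,0,0],-1],[[0,0,0],[0,0,0],-1],[[0,0,0],[0,0,0],-1]])

```text
time_s: 18.22
tool_pos: [0.592, 0.2317, 0.117]
tool_rot: [3.139, 0.0, 1.454]
contact_force: [-0.1, -0.1, -2.5]
finger_gap: 0.0167
```

```bash
python3 - <<'E'
from h import *
go(591.4,231.2,117,83.3); s=arm.state(); print(s["tool_pos"],s["contact_force"],s["wrist_torque"])
E
```

```text
before-turn shift [-0.05 -0.06  0.  ] turn [ 0.17  0.02 -0.01] after-turn shift [-0.05 -0.06  0.  ]
[0.59204166 0.23166    0.11701832] [-0.08263266 -0.13287843 -2.49502194] [ 0.06859409  0.09562556 -0.01343524]
```

Call:
jog_arm(plan=[[[0,0,0.15],[0,0,0],-1],[[0,0,0.15],[0,0,0],-1],[[0,0,0],[0,0,0],-1]])

```text
time_s: 18.47
tool_pos: [0.5922, 0.2315, 0.1169]
tool_rot: [3.136, -0.0, 1.454]
contact_force: [-0.5, 0.6, -2.1]
finger_gap: 0.0166
```

Call:
jog_arm(plan=[[[0,0,0.4],[0,0,0],-1],[[0,0,0.2],[0,0,0],-1],[[0,0,0],[0,0,0],-1]])

```text
time_s: 18.72
tool_pos: [0.5926, 0.2315, 0.1171]
tool_rot: [3.131, -0.001, 1.455]
contact_force: [-0.3, -0.1, -2.2]
finger_gap: 0.0167
```

The height is fixed at 117 mm however much I press, so it's seated, as predicted (116.6). I'll open and rise.

Call:
jog_arm(plan=[[[0,0,0],[0,0,0],0.2],[[0,0,0],[0,0,0],0.4],[[0,0,0],[0,0,0],0.4],[[0,0,0],[0,0,0],0.4],[[0,0,0],[0,0,0],0.4],[[0,0,-1.5],[0,0,0],0.4],[[0,0,-2.5],[0,0,0],0.4],[[0,0,-3],[0,0,0],0.4],[[0,0,-3],[0,0,0],0.4],[[-4,0,-2],[0,0,0],0.4],[[-4,0,0],[0,0,0],0.4],[[-4,0,0],[0,0,0],0.4]])

```text
time_s: 19.72
tool_pos: [0.5784, 0.1183, 0.2368]
tool_rot: [3.132, -0.0, 1.464]
contact_force: [0.6, -0.3, -0.9]
finger_gap: 0.0599
```

Call:
jog_arm(plan=[[[-3,0,0],[0,0,0],0.4],[[0,0,0],[0,0,0],0.4],[[0,0,0],[0,0,0],0.4]])

```text
time_s: 19.97
tool_pos: [0.5748, 0.0805, 0.238]
tool_rot: [3.129, 0.001, 1.458]
contact_force: [-0.2, -0.1, -0.5]
finger_gap: 0.0599
```

```bash
python3 - <<'E'
from h import *
f,K,V=cam("wrist"); g,K2,V2=cam("scene"); np.savez("w9.npz",f=f,K=K,V=V)
cv2.imwrite("pics/p9.png",np.hstack([cv2.resize(f,(400,300)),cv2.resize(g[120:255,330:510],(400,300),interpolation=2)]))
E
```

```text
(no output)
```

View pics/p9.png

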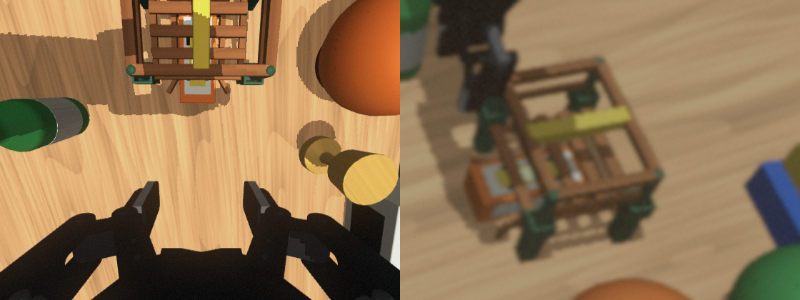

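The tier stands level in the cups, and the box sticks out under it at about (198,90). A numeric check from the near leg tops at full-resolution (183,99) and (379,99):

```bash
python3 - <<'E'
from h import *
d=np.load("w9.npz");K,V=d["K"],d["V"]
for z in(.138,.158):
    P=toplane([(183.4,99.4),(379.4,99.4)],K,V,z)*1000; print(z,P.round(1).tolist(),P.mean(0).round(1),np.linalg.norm(P[0]-P[1]))
print(arm.state()["dq"].round(3)); arm.hand_in()
E
```

```text
0.138 [[513.0, 179.8, 138.0], [661.2, 163.1, 138.0]] [587.1 171.4 138. ] 149.09020111611636
0.158 [[518.7, 177.2, 158.0], [654.5, 162.0, 158.0]] [586.6 169.6 158. ] 136.72353189605616
[ 0.028  0.006 -0.004  0.004 -0.     0.003]
the job is handed in; nothing more can be done
```

I slid the orange box into the bay up to the stop, then set the upper tier down in the four cups. I handed the job in at about 20 s of the 72 s allowed. No verdict was reported.

**Orange box:** I carried it into the funnel, released it and pushed it in with the fingers shut. It stopped with a 61 N push, under the 120 N wrist limit. From the touch position its centre is within about 1 mm of home. A camera reading of the box's near end disagreed, putting it about 6 mm further in; I trusted the touch.

**Upper tier:** I lowered it slowly and met no resistance in the cups. It would not go below 117 mm at the tool, where 116.6 mm was expected. I never read a clear upward contact force, so seating is judged from height:
- With the legs taken as fully down, their spacing measured 149 mm against a true 150 mm. At 20 mm higher, which is rim height, it would have measured 137 mm.
- The near leg tops read about 3 to 4 mm from the expected point, which is within the error of reading them off a half-scale picture.
- The last picture shows the tier level in the cups.

**Other objects:** The arm touched nothing when I handed in. I did not measure the blue box, trophy, bottle, mug or dumbbell again, but nothing came into contact with them that I know of.

I viewed 12 pictures, two over the budget.

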